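# Gauge a turned shaft and show its foot to the inspection camera

## Task

Check the turned shaft that stands in the blue gauge: slide the orange-tabbed carriage until the spring-loaded jaw presses gently but clearly on the shaft (about 7 N, jaw spring pushed in some 6 mm), then slide the jaw back a good centimetre or more clear of it. Then draw the shaft straight up out of its socket, tip it over and show it to the inspection camera: foot end about 9 cm in front of the lens, in the middle of its view, with the shaft pointing straight into the lens. Finish while still holding it there, still and touching nothing else, and leave the blocks, screwdriver and bottle where they are.

Things in the scene. Friction and masses are not known exactly. Their poses are not given: they have to be found in the camera images.
- shaft: Turned aluminium shaft, round, 135 mm long, about 150 g, standing upright in the gauge's socket: bare metal, 24 mm diameter, from the foot to 85 mm, then a light-blue head, 20 mm diameter, 85 to 135 mm. Origin: centre of the foot (lower end) face; z runs from foot to head. In the socket its foot is 19 mm above the work surface, so the head spans heights 104 to 154 mm.
- shaft_foot (a point): Centre of the shaft's foot (lower end) face.
- gauge: Bench calliper gauge, fixed; blue base 110 (x) x 220 (y) x 12 mm. Origin on the work surface under the centre of its socket (black block 50 x 50 mm, top at 47 mm, hole 26 mm wide and 28 mm deep). Its own y is the slide line: fixed jaw on the shaft's -y side, moving jaw on the +y side, both 16 mm wide, heights 52 to 72 mm. The base runs from y -60 to +160 mm.
- anvil: Fixed steel jaw of the gauge, its face 0.5 mm from the shaft. The body's origin coincides with the gauge's.
- carriage (a joint): Travel in m, 0 (open) to 0.060, of the gauge's carriage (aluminium block 50 x 60 mm, heights 31 to 63 mm, on a rail). It grows as the carriage slides towards the shaft, along the gauge's own -y; it stays where it is left (about 1.2 N of friction). The moving jaw first touches the shaft at about 0.045; it starts at 0 to 0.025.
- tab_top (a point): Centre of the top of the orange upright tab on the carriage, 112 mm above the work surface: a square post 16 x 16 mm, free from 63 to 112 mm, sides parallel to the gauge's axes, centre 58 mm behind the moving jaw's face. In the gauge's frame x is 0 and y is 0.115 m minus the carriage's travel.
- jaw: Moving steel jaw, carried by the carriage on a spring: once its face touches the shaft the carriage can go on up to 12 mm and the jaw presses with 1 N plus about 1 N for each mm (so about 7 N at carriage travel 0.051). The body's origin lies below the jaw's face, on the slide line, at the level of the work surface.
- cam_stand: Stand of the inspection camera, fixed, dark base 120 x 90 x 14 mm, placed and turned anew each time. Origin on the work surface straight below the centre of the lens's front.
- lens: The inspection camera: black barrel with a white ring light of 68 mm diameter and a light-blue rear housing. Origin at the centre of the lens's front, 100 mm above the work surface; z is the viewing axis, out of the lens, 50 degrees above level and roughly towards the robot.
- view_point (a point): Point on the viewing axis 90 mm in front of the lens, 169 mm above the work surface, where the shaft's foot end is to be shown.
- block_a: Machined aluminium block 40 x 60 x 32 mm, a bystander. Origin under its centre.
- block_b: Machined aluminium block 40 x 60 x 32 mm, a bystander. Origin under its centre.
- block_c: Machined aluminium block 40 x 60 x 32 mm, a bystander. Origin under its centre.
- driver: Red-handled screwdriver lying on the plate, a bystander. Origin under its middle.
- cleaner: Small closed bottle, 44 mm across, 120 mm tall, a bystander. Origin under its centre.

How it is judged:
By the outcome, as a careful person would: the job done as asked, in the order asked, and still so for the second after the job is handed in, while the arm keeps its last pose, push and grip.
It also fails if it takes over 54 s, if anything falls off the work surface, if the arm or the gripper's body presses on something with over 40 N, if the wrist force passes 120 N, or if a joint passes its speed limit or range.

## Robot

A 6-joint arm with a two-finger parallel gripper is mounted at the origin on the work surface. World frame = base frame: x ahead of the robot, y to its left, z up, the work surface at z = 0. Lengths are in mm, angles in rad, forces in N, time in s.
With the tool pointing down it reaches from about 350 to 775 mm from the base axis. Payload 7.3 kg.
Tool frame: the origin (TCP) lies at the very end of the fingers, on their centre line; the grasp point (between the pads) lies 19 mm behind it (bot.grip_point_offset is the distance from the TCP to the grasp point, in mm); z points along the fingers, y is the line along which they close (so a half turn about z gives the same grasp; the last joint's range is limited). The gripper opens to 92 mm and grips with 3 to 60 N. Pads are 19 mm wide; open, the fingers measure 130 mm over their backs; the gripper's body (75 mm by 190 mm) begins 47 mm behind the grasp point.
Start: joints at [-0.146, 0.342, 1.524, -0, 1.275, -0.146], TCP at [525.022, 0.019, 194.241] pointing down, gripper open.
Joint ranges: [-2.53, 2.53], [-0.77, 2.02], [0.04, 2.7], [-1, 4.14], [0.28, 2.66], [-3.11, 3.11]. Speed limits (rad/s): [2.57, 2.57, 3.14, 3.14, 3.14, 3.14].

## Interface

Orientations are given as [roll, pitch, yaw] about the fixed x, y, z axes, in that order (R = Rz(yaw) Ry(pitch) Rx(roll)).
In Python, from plant import bot gives the robot as it stands. The module is installed in compiled form; this text tells all that it offers.
- The arm moves only by the shell command python3 -m jog 'ROWS' [OPENING]. ROWS is JSON, a list of rows, each a list of 6 numbers: the shift along the tool's x, y, z in mm, then the turn, a rotation vector about the tool's x, y, z in rad. In form: [[dx, dy, dz, rx, ry, rz], ...]. A call has 1 to 12 rows; each row shifts and turns the commanded pose from where the row before left it, along the tool's axes as they then stand; what a row does not reach is not made up. A row lasts 1/10 s, in which the tool goes at most 50 mm and 8.59 degrees, less where a joint would pass 70% of its speed; a pose out of reach is approached as far as the arm can. A call with a gripper value outside its range is refused whole. OPENING is the opening in per cent of the stroke, from 0 (shut) to 100 (fully open), set as the call begins (- or left out, the last holds). The fingers move at their own pace and stop on an object; the grip force is fixed at half the most. Time passes only in rows, so rows that do not move let the fingers close. It gives the time, the measured TCP pose, the force, the opening and the grip force at its end, in the units of the state.
- bot.get_obs(): the state, without advancing time (a new reading comes with each control period).
- bot.capture(name): name is "scene" or "side" or "wrist"; returns the picture (420x560x3 uint8, red, green, blue); there is no depth.
- bot.camera_model(name): a dict with "fx", "fy", "cx", "cy" (pixels), "dist_coeffs" ([k1, k2, p1, p2, k3] as OpenCV has them; the pictures are not rectified), "position" and "orientation" of the camera in the world; the wrist camera has in their place "T_tool_cam" (4x4, takes a point from camera to tool coordinates, whose origin is the TCP and whose axes are the flange's). Camera axes: x right, y down, z forward; pixel columns grow to the right and rows downward; lengths in mm; the calibration is good to about 2 mm. A picture is of the moment at which its call begins: read the wrist's pose just before it. camera_model takes no time and is no camera call.
- bot.close_job(): hands the job in; it is judged then, once.
Trained networks look in the newest picture that a camera, given by its name, has taken for a name from the list of things; names that differ only in an ending like _2 or _b are one class to them, and where a whole thing is asked for, a point or a joint stands for the part that bears it (a point fixed in the world has none). Each returns a list of dicts, best first, with "p" (0 to 1); they miss things now and then, are a little off and sometimes report something else, mostly with a low value. They report only what shows in the picture. A call takes as long as a camera call.
- bot.outline_of(target, camera): "mask" (420x560 bool, what is visible of it) and "pixel" ([column, row] in pixels, amid what is visible of it).
The state is a dict: "time": time; "joint_positions": joint angles; "dq": joint speeds; "tau": joint torques, N m; "tool_pos": TCP position; "tcp_rot": TCP orientation; "contact_force": force on the tool from outside, world axes, zero at the start; "moment": the same for the moment, N m; "grip_width": finger opening in mm; "finger_force": force on a finger pad.
Only numpy, scipy, OpenCV 4.12 (cv2) and the standard library are available. Lean on these libraries where they do the work, as an engineer would, in place of code of your own. Each camera call takes 0.05 s, during which the arm holds its last target. There are 200 camera calls.

## Working session

There is one attempt and no reset: what is moved stays moved. The work goes in short steps, Python scripts to look and compute and a shell command to move; the robot and the scene stay as the last step left them, time stands still between calls to the robot, and variables do not carry over. Pictures are saved under pics/ and viewed, at most 10 in all, crops included, and the job is handed in when it is done.

```bash
mkdir -p pics; ls; python3 - <<'E'
from plant import bot
import cv2,numpy as np
ims=[]
for c in ["scene","side","wrist"]:
    im=bot.capture(c); cv2.imwrite(f"pics/{c}0.png",im[...,::-1]); m=bot.camera_model(c); print(c,m)
    for t in ["shaft","gauge","carriage","tab_top","jaw","cam_stand","lens","cleaner","driver","block_a"]:
        try:
            for r in bot.outline_of(t,c)[:3]:
                ys,xs=np.nonzero(r["mask"]); print(t,round(r["p"],2),np.round(r["pixel"]),xs.min(),xs.max(),ys.min(),ys.max())
        except Exception as e: print(t,e)
print(bot.get_obs(), bot.grip_point_offset)
E
```

```text
pics
scene {'fx': 540.0813994370538, 'fy': 540.0813994370538, 'cx': 272.3669571222939, 'cy': 208.80189082099312, 'dist_coeffs': array([-0.0108565,  0.       ,  0.       ,  0.       ,  0.       ]), 'position': array([1305.43016026, -724.40406276,  982.74440259]), 'orientation': array([-2.28152517, -0.01237193,  0.79803194])}
shaft 0.63 [297. 176.] 292 300 156 192
shaft 0.21 [375. 256.] 349 393 224 273
gauge 0.62 [314. 192.] 268 352 159 218
carriage 0.71 [331. 180.] 310 342 159 190
tab_top 0.76 [332. 177.] 311 342 159 189
jaw 0.71 [315. 178.] 310 325 174 183
cam_stand 0.59 [242. 312.] 211 274 274 344
lens 0.93 [244. 299.] 218 265 274 328
cleaner 0.78 [380. 167.] 372 387 144 181
driver 0.9 [376. 253.] 348 393 223 274
driver 0.42 [380. 167.] 371 387 144 182
driver 0.23 [285. 191.] 280 293 182 204
block_a 0.71 [204. 232.] 191 216 216 241
block_a 0.68 [ 84. 304.] 73 94 291 321
block_a 0.66 [328. 177.] 310 341 159 190
side {'fx': 521.8158761994841, 'fy': 521.8158761994841, 'cx': 280.00913711629045, 'cy': 202.85531772974116, 'dist_coeffs': array([-0.06011371,  0.        ,  0.        ,  0.   
[... 1546 characters left out ...]
.65, 'joint_positions': array([-1.45981030e-01,  3.42019116e-01,  1.52411512e+00,  1.51250597e-05,
        1.27540376e+00, -1.45972921e-01]), 'dq': array([ 0.00030957, -0.0004893 , -0.00191633, -0.00060865, -0.00070327,
       -0.00041815]), 'tau': array([ 1.21202183e-04, -4.31129086e+01, -2.44476557e+01,  7.18486193e-02,
        4.83456266e-02,  8.70179662e-06]), 'tool_pos': array([5.25013252e+02, 3.53967621e-02, 1.94225292e+02]), 'tcp_rot': array([ 3.14153647e+00, -6.36625340e-06,  1.57078382e+00]), 'contact_force': array([-2.75644474e-01,  2.76988785e-01,  1.53689135e-05]), 'moment': array([ 0.01955879, -0.04353704, -0.02564599]), 'finger_force': 0.0, 'grip_width': 92.11424039616472} 18.8
```

```bash
python3 - <<'E'
import cv2,numpy as np
s=cv2.imread("pics/scene0.png"); a=cv2.resize(s[130:350,190:410],(600,600),interpolation=cv2.INTER_CUBIC)
cv2.imwrite("pics/a.png",a)
s=cv2.imread("pics/side0.png")[130:290,190:400]; w=cv2.imread("pics/wrist0.png")
cv2.imwrite("pics/b.png",np.vstack([cv2.resize(s,(394,300),interpolation=cv2.INTER_CUBIC),cv2.resize(w,(394,296))]))
E
```

```text
(no output)
```

View pics/a.png

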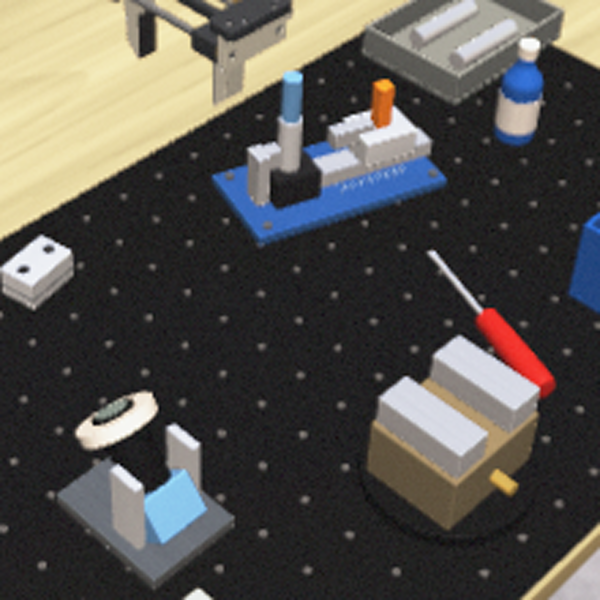

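View pics/b.png

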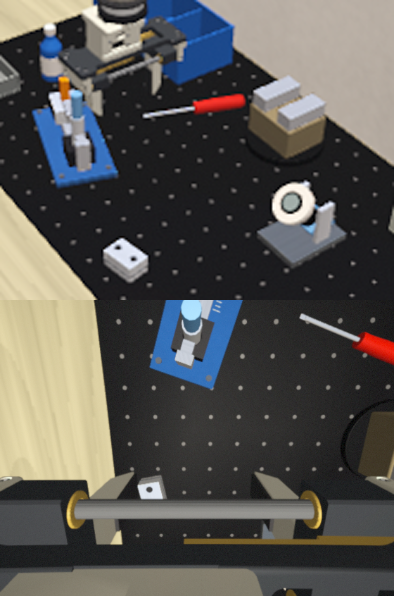

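```bash
cat > h.py <<'E'
import numpy as np,cv2
from scipy.spatial.transform import Rotation as R
from scipy.optimize import least_squares
from plant import bot
def pose(c,obs=None):
    m=bot.camera_model(c); K=np.array([[m["fx"],0,m["cx"]],[0,m["fy"],m["cy"]],[0,0,1]])
    T=np.eye(4)
    if c=="wrist":
        o=obs or bot.get_obs(); T[:3,:3]=R.from_euler("xyz",o["tcp_rot"]).as_matrix(); T[:3,3]=o["tool_pos"]; T=T@m["T_tool_cam"]
    else: T[:3,:3]=R.from_euler("xyz",m["orientation"]).as_matrix(); T[:3,3]=m["position"]
    return K,m["dist_coeffs"],T
def proj(P,cam):
    K,d,T=cam; Rt=T[:3,:3].T
    return cv2.projectPoints(np.atleast_2d(np.asarray(P,float)),cv2.Rodrigues(Rt)[0],-Rt@T[:3,3],K,d)[0][:,0]
def plane(px,z,cam):
    K,d,T=cam; n=cv2.undistortPoints(np.array(px,float).reshape(-1,1,2),K,d)[:,0]
    v=np.c_[n,np.ones(len(n))]@T[:3,:3].T; return T[:3,3]+v*((z-T[2,3])/v[:,2])[:,None]
def tri(obsl,x0=(500,0,100)):
    f=lambda P:np.concatenate([(proj(P,c)[0]-p) for c,p in obsl]); s=least_squares(f,x0); return s.x,s.fun
def cen(im,lo,hi,box=None):
    hsv=cv2.cvtColor(im,cv2.COLOR_RGB2HSV); m=cv2.inRange(hsv,np.array(lo),np.array(hi))
    if box: k=np.zeros_like(m); k[box[2]:box[3],box[0]:box[1]]=1; m*=k
    n,l,s,c=cv2.connectedComponentsWithStats(m); 
    if n<2: return None
    i=1+s[1:,4].argmax(); return c[i],s[i],l==i
ORANGE=((5,160,100),(18,255,255)); LBLUE=((95,60,120),(108,190,255))
E
python3 - <<'E'
from h import *
cs,cd=pose("scene"),pose("side")
s=cv2.imread("pics/scene0.png")[...,::-1].copy(); d=cv2.imread("pics/side0.png")[...,::-1].copy()
a=cen(s,*ORANGE,(310,350,150,200)); b=cen(d,*ORANGE,(210,235,165,200)); print("tab",a[:2],b[:2]); print(tri([(cs,a[0]),(cd,b[0])]))
a=cen(s,*LBLUE,(285,310,150,200)); b=cen(d,*LBLUE,(220,240,170,210)); print("head",a[:2],b[:2]); print(tri([(cs,a[0]),(cd,b[0])]), plane(a[0],129,cs),plane(b[0],129,cd))
A=lambda L:np.array(L)/2.727+[190,130]; B=lambda L:np.array(L)/1.876+[190,130]
print("base",plane(A([(212,183),(262,242),(446,182)]),12,cs).round(0),plane(B([(33,112),(58,184),(116,173)]),12,cd).round(0))
print("stand",plane(A([(57,495),(155,583),(235,520)]),14,cs).round(0),plane(B([(258,236),(297,263),(345,238)]),14,cd).round(0))
# ring
for im,c,box in((s,cs,(210,255,265,300)),(d,cd,(330,362,222,258))):
    m=cv2.inRange(cv2.cvtColor(im,cv2.COLOR_RGB2HSV),np.array((5,5,190)),np.array((30,90,255)));k=np.zeros_like(m);k[box[2]:box[3],box[0]:box[1]]=1;m*=k
    p=np.argwhere(m)[:,::-1]; h=cv2.convexHull(p.astype(np.int32)); e=cv2.fitEllipse(h); print("ring",e,len(p),plane(e[0],100,c).round(1))
E
```

```text
tab (array([329.75      , 167.36607143]), array([326, 159,   9,  18, 112], dtype=int32)) (array([223.80434783, 176.86956522]), array([221, 171,   6,  12,  46], dtype=int32))
(array([554.09382041, 247.3525542 ,  90.82972325]), array([ 0.09053089, -0.18307452,  0.1046572 ,  0.23191578]))
head (array([296.75      , 164.90833333]), array([293, 156,   8,  19, 120], dtype=int32)) (array([233.25657895, 188.78289474]), array([228, 178,  12,  27, 152], dtype=int32))
(array([523.66779992, 139.82651281, 130.20818645]), array([-0.92959293,  1.83617281, -1.07938874, -2.27862636])) [[518.52161794 148.85225611 129.        ]] [[520.95903055 128.79425882 129.        ]]
base [[461.  97.  12.]
 [561.  70.  12.]
 [627. 275.  12.]] [[518. 309.  12.]
 [452. 103.  12.]
 [552.  70.  12.]]
stand [[ 666. -278.   14.]
 [ 786. -277.   14.]
 [ 786. -189.   14.]] [[ 658. -198.   14.]
 [ 671. -281.   14.]
 [ 774. -284.   14.]]
ring ((232.50685119628906, 283.65093994140625), (13.086246490478516, 33.18783950805664), 62.325191497802734) 223 [[ 696.8 -235.7  100. ]]
ring ((345.7405700683594, 238.05357360839844), (20.316259384155273, 22.64681053161621), 58.24163818359375) 258 [[ 690.3 -234.2  100. ]]
```

```bash
python3 -m jog '[[20,2,0,0,0,0],[40,5,0,0,0,0],[40,5,0,0,0,0],[40,5,0,0,0,0],[40,5,0,0,0,0],[40,5,0,0,0,0],[20,2,0,0,0,0],[0,0,0,0,0,0.1],[0,0,0,0,0,0.1],[0,0,0,0,0,0.1],[0,0,0,0,0,0]]' 60
cat > look.py <<'E'
from h import *
import sys
o=bot.get_obs(); im=bot.capture("wrist"); cv2.imwrite(f"pics/{sys.argv[1]}.png",im[...,::-1])
np.save("pics/"+sys.argv[1],pose("wrist",o)[2]); print(o["tool_pos"].round(1),o["tcp_rot"].round(4),o["time"])
E
python3 look.py w1
```

```text
time: 2.75
tool_pos: [553.9, 240.1, 194.1]
tcp_rot: [-3.141, 0.0, 1.27]
contact_force: [0.6, 0.0, -0.8]
grip_width: 55.1
finger_force: 0.0
[553.9 240.1 194.1] [-3.1414e+00  1.0000e-04  1.2702e+00] 2.75
```

View pics/w1.png

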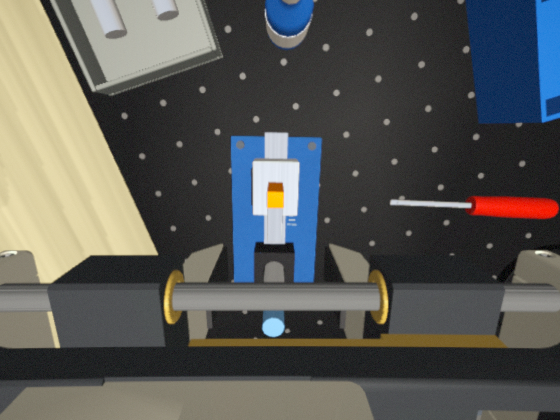

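```bash
python3 - <<'E'
from h import *
K,d,_=pose("wrist"); c=(K,d,np.load("pics/w1.npy"))
print("cam",c[2].round(2))
print("tab",plane([(275.5,199)],112,c).round(1)); print("head top",plane([(273,327)],154,c).round(1))
b=plane([(231.5,137),(321,138),(239.5,146),(312.5,146)],12,c); print("base far corners",b.round(1))
im=cv2.imread("pics/w1.png"); print(im[180:215:2,276].tolist()); print(im[197,262:290].tolist())
E
```

```text
cam [[ 9.6000e-01 -2.8000e-01 -8.0000e-02  5.7627e+02]
 [-3.0000e-01 -9.2000e-01 -2.7000e-01  3.1269e+02]
 [ 0.0000e+00  2.8000e-01 -9.6000e-01  3.8407e+02]
 [ 0.0000e+00  0.0000e+00  0.0000e+00  1.0000e+00]]
tab [[556.7 248.8 112. ]]
head top [[522.8 147.3 154. ]]
base far corners [[521.8 313.7  12. ]
 [623.7 280.9  12. ]
 [527.5 300.9  12. ]
 [611.5 274.9  12. ]]
[[243, 235, 228], [166, 171, 190], [8, 83, 159], [1, 85, 157], [0, 81, 156], [0, 88, 167], [0, 180, 246], [6, 203, 255], [15, 203, 255], [0, 201, 255], [0, 201, 255], [0, 201, 255], [0, 199, 255], [0, 198, 255], [185, 198, 229], [220, 211, 205], [220, 211, 206], [221, 212, 206]]
[[240, 231, 224], [242, 232, 226], [245, 236, 229], [243, 234, 228], [213, 208, 211], [123, 193, 247], [33, 199, 255], [0, 201, 255], [0, 200, 255], [0, 201, 255], [0, 201, 255], [0, 201, 255], [17, 203, 255], [0, 202, 255], [0, 202, 255], [16, 203, 255], [0, 203, 255], [15, 204, 255], [14, 204, 255], [0, 203, 255], [19, 204, 255], [109, 192, 254], [230, 225, 235], [241, 232, 226], [240, 231, 224], [240, 231, 224], [242, 233, 226], [244, 234, 228]]
```

```bash
python3 -m jog '[[9,0,0,0,0,0.018],[0,0,30,0,0,0],[0,0,40,0,0,0],[0,0,30,0,0,0],[0,0,10,0,0,0],[0,0,0,0,0,0]]' && python3 -m jog '[[0,0,0,0,0,0],[0,0,0,0,0,0],[0,0,0,0,0,0],[0,0,0,0,0,0],[0,0,0,0,0,0],[0,0,0,0,0,0]]' 5; python3 look.py w2; python3 -c "
from h import *
print(bot.get_obs())"
```

```text
time: 3.4
tool_pos: [556.1, 248.3, 83.1]
tcp_rot: [-3.139, 0.002, 1.254]
contact_force: [-0.3, 0.0, 0.4]
grip_width: 54.8
finger_force: 0.0
time: 4.0
tool_pos: [556.8, 248.6, 84.5]
tcp_rot: [3.141, -0.0, 1.253]
contact_force: [1.1, -0.7, -0.4]
grip_width: 11.6
finger_force: 0.0
[556.8 248.6  84.5] [ 3.1412e+00 -2.0000e-04  1.2529e+00] 4.0
{'time': 4.05, 'joint_positions': array([ 2.94419488e-01,  5.94406402e-01,  1.42751934e+00, -2.22373058e-05,
        1.11944033e+00,  6.12347675e-01]), 'dq': array([-5.10533787e-04,  8.31015410e-04,  5.70787843e-04, -6.63524743e-06,
        9.84358198e-05,  1.06373486e-03]), 'tau': array([ 2.01651346e-03, -5.38022804e+01, -2.25716364e+01,  7.90557079e-02,
       -1.66948425e-02, -2.99295580e-04]), 'tool_pos': array([556.71305938, 248.64125544,  84.34935115]), 'tcp_rot': array([ 3.14139574e+00, -1.13861812e-04,  1.25287785e+00]), 'contact_force': array([ 0.50101779, -0.68154289, -0.2906526 ]), 'moment': array([-0.03384961,  0.04226007,  0.03141643]), 'finger_force': 0.0, 'grip_width': 8.135121178235854}
```

View pics/w2.png

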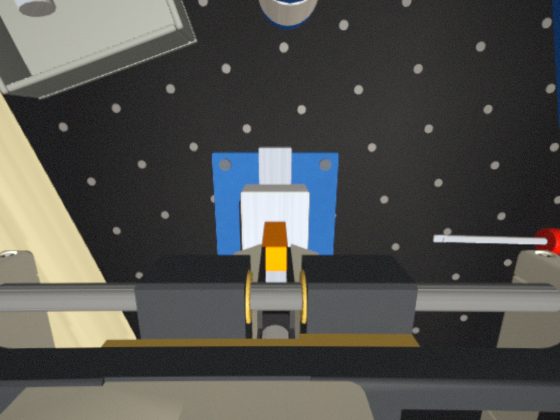

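```bash
python3 - <<'E'
from h import *
K,d,_=pose("wrist")
for n,px in(("w1",(275,199.5)),("w2",(276,259))):
    c=(K,d,np.load(f"pics/{n}.npy")); t=c[2]@np.linalg.inv(bot.camera_model("wrist")["T_tool_cam"])
    print(n,plane([px],112,c).round(1), proj([t[:3,3],t[:3,3]-19*t[:3,2]],c).round())
im=cv2.imread("pics/w2.png"); 
print([ (r,im[r,276].tolist()) for r in range(215,290,4)])
cs=pose("scene"); im=bot.capture("scene"); cv2.imwrite("pics/s2.png",cv2.resize(im[120:230,250:400,::-1],(800,586),interpolation=cv2.INTER_CUBIC))
o=bot.get_obs(); print(o["grip_width"]); print((proj([o["tool_pos"]],cs)-[250,120])*5.33)
E
```

```text
w1 [[556.1 248.5 112. ]] [[276. 241.]
 [276. 253.]]
w2 [[556.9 248.3 112. ]] [[276. 241.]
 [276. 253.]]
[(215, [251, 242, 234]), (219, [249, 241, 234]), (223, [2, 87, 163]), (227, [0, 85, 163]), (231, [0, 85, 161]), (235, [0, 83, 161]), (239, [2, 83, 164]), (243, [2, 85, 165]), (247, [0, 162, 244]), (251, [0, 201, 255]), (255, [0, 202, 255]), (259, [0, 200, 255]), (263, [0, 200, 255]), (267, [0, 198, 255]), (271, [179, 200, 243]), (275, [225, 216, 210]), (279, [224, 216, 210]), (283, [75, 74, 72]), (287, [94, 98, 96])]
6.47502289034535
[[429.83187686 262.6992461 ]]
```

View pics/s2.png

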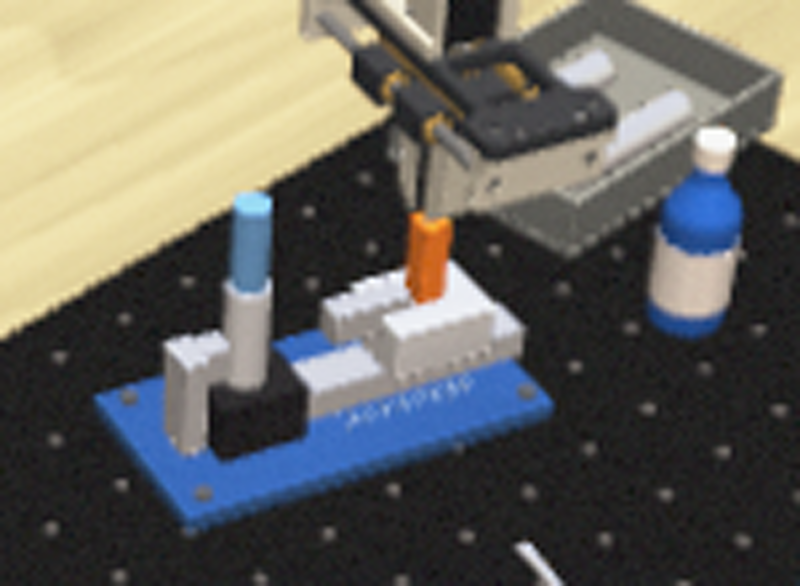

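```bash
python3 -m jog '[[0,0,0,0,0,0],[0,0,0,0,0,0],[0,0,0,0,0,0],[0,0,0,0,0,0],[0,0,0,0,0,0],[0,0,14,0,0,0],[0,0,6,0,0,0],[0,0,0,0,0,0]]' 60; python3 look.py w3; python3 - <<'E'
from h import *
cs=pose("scene"); im=bot.capture("scene")
w=cv2.imread("pics/w3.png")[190:350,140:410]
s=im[120:230,250:400,::-1]
o=bot.get_obs(); q=(proj([o["tool_pos"],o["tool_pos"]+[0,0,28]],cs)-[250,120])*4;print(q, o["contact_force"],o["grip_width"])
cv2.imwrite("pics/s3.png",np.hstack([cv2.resize(s,(409,300),interpolation=cv2.INTER_CUBIC),cv2.resize(w,(380,300))]))
E
```

```text
time: 4.9
tool_pos: [555.9, 248.3, 63.2]
tcp_rot: [-3.14, 0.001, 1.253]
contact_force: [-0.3, -1.8, 0.1]
grip_width: 54.9
finger_force: 0.0
[555.9 248.3  63.2] [-3.1397e+00  1.4000e-03  1.2528e+00] 4.9
[[320.33745541 220.0401002 ]
 [323.63411784 187.9144686 ]] [-0.16404424 -0.85584723  0.12444092] 54.98536050346018
```

View pics/s3.png

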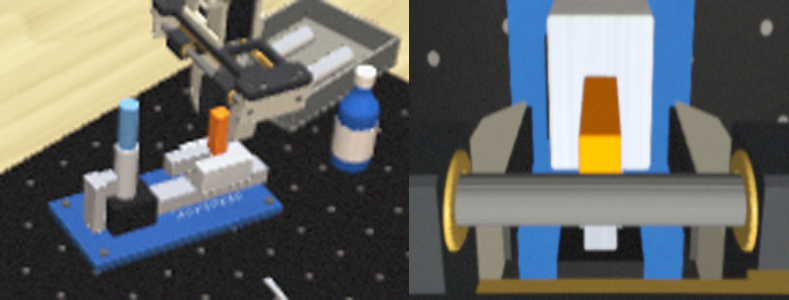

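```bash
python3 -m jog '[[0,0,6,0,0,0],[0,0,0,0,0,0],[0,0,0,0,0,0],[0,0,0,0,0,0],[0,0,0,0,0,0],[0,0,0,0,0,0],[0,0,0,0,0,0],[0,0,0,0,0,0]]' 5; python3 -c "
from h import *
print(bot.get_obs())"
```

```text
time: 5.8
tool_pos: [556.0, 248.8, 58.4]
tcp_rot: [-3.141, 0.0, 1.253]
contact_force: [-5.5, 1.1, 3.8]
grip_width: 15.6
finger_force: 30.0
{'time': 5.8, 'joint_positions': array([2.94794163e-01, 6.23173873e-01, 1.45471586e+00, 5.20200615e-04,
       1.06465772e+00, 6.12441289e-01]), 'dq': array([-0.00166215,  0.00151533, -0.00068136, -0.00096432,  0.0002277 ,
        0.00037514]), 'tau': array([-1.86750490e+00, -5.24884415e+01, -2.27327782e+01, -6.48938566e-01,
       -1.27284933e+00, -2.07649829e-02]), 'tool_pos': array([556.02637143, 248.84364624,  58.37210498]), 'tcp_rot': array([-3.14054993e+00,  1.76827655e-04,  1.25289688e+00]), 'contact_force': array([-5.47730194,  1.14918858,  3.83889671]), 'moment': array([0.25267486, 0.79751873, 0.00409163]), 'finger_force': 30.0002458691597, 'grip_width': 15.568859237792747}
```

```bash
python3 -m jog '[[-5,0,0,0,0,0],[-10,0,0,0,0,0],[-10,0,0,0,0,0],[-5,0,0,0,0,0],[0,0,0,0,0,0]]'; python3 -c "
from h import *
u=np.array([.314,.9494,0]);o=bot.get_obs();print(u@o['contact_force'],u@(o['tool_pos']-[556.03,248.84,0]))"; python3 -m jog '[[-2,0,0,0,0,0],[-2,0,0,0,0,0],[0,0,0,0,0,0]]';python3 -c "
from h import *
u=np.array([.314,.9494,0]);o=bot.get_obs();print(u@o['contact_force'],u@(o['tool_pos']-[556.03,248.84,0]))"
```

```text
time: 6.3
tool_pos: [546.4, 219.5, 58.4]
tcp_rot: [-3.14, 0.001, 1.252]
contact_force: [-6.9, 0.3, 4.2]
grip_width: 15.3
finger_force: 30.0
-1.925269289069494 -30.836973307682925
time: 6.6
tool_pos: [545.3, 216.4, 58.4]
tcp_rot: [-3.141, 0.0, 1.253]
contact_force: [-5.1, 0.8, 4.0]
grip_width: 15.9
finger_force: 30.0
-0.8225807768594561 -34.14577536480058
```

```bash
cat > f.py <<'E'
from h import *
u=np.array([.314,.9494,0]);F=[];
for i in range(4):
    o=bot.get_obs();F.append(u@o['contact_force']);
    if i<3: bot.capture("wrist")
print("F",np.round(F,1),np.mean(F).round(2),"s",(u@(o['tool_pos']-[556.03,248.84,0])).round(2))
E
for i in 1 2; do python3 -m jog '[[-2,0,0,0,0,0],[0,0,0,0,0,0]]'|grep time; python3 f.py; done; python3 -m jog '[[-2,0,0,0,0,0],[0,0,0,0,0,0]]'|grep time; python3 f.py
```

```text
time: 6.8
F [-0.  -0.5 -0.2  0.7] -0.0 s -36.11
time: 7.15
F [ 1.7  1.6 -0.2  0.6] 0.91 s -37.78
time: 7.5
F [2.7 2.3 2.7 2.7] 2.58 s -39.43
```

```bash
python3 -m jog '[[-2,0,0,0,0,0],[-2,0,0,0,0,0],[0,0,0,0,0,0],[0,0,0,0,0,0]]'|grep time; python3 f.py; python3 - <<'E'
from h import *
o=bot.get_obs();im=bot.capture("wrist");cv2.imwrite("pics/w4.png",im[...,::-1])
s=bot.capture("scene"); r=bot.capture("side")
a=cv2.resize(s[130:210,260:370,::-1],(412,300),interpolation=cv2.INTER_CUBIC);b=cv2.resize(r[150:240,200:270,::-1],(233,300),interpolation=cv2.INTER_CUBIC)
w=cv2.resize(im[220:380,220:340,::-1],(150,200)); w=cv2.copyMakeBorder(w,0,100,0,0,cv2.BORDER_CONSTANT)
cv2.imwrite("pics/m4.png",np.hstack([a,b,w]))
E
```

```text
time: 8.05
F [6.2 6.3 5.6 5.4] 5.88 s -42.71
```

View pics/m4.png

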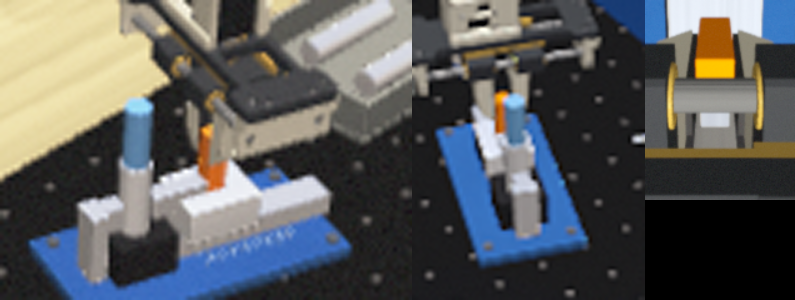

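```bash
python3 -m jog '[[-1.6,0,0,0,0,0],[0,0,0,0,0,0],[0,0,0,0,0,0],[0,0,0,0,0,0]]'|grep time; python3 f.py
```

```text
time: 8.75
F [6.2 6.8 7.  8. ] 7.01 s -43.89
```

```bash
python3 -m jog '[[-0.4,0,0,0,0,0],[0,0,0,0,0,0],[0,0,0,0,0,0],[0,0,0,0,0,0],[0,0,0,0,0,0]]'|grep time; python3 f.py; python3 -m jog '[[4,0,0,0,0,0],[8,0,0,0,0,0],[8,0,0,0,0,0],[6,0,0,0,0,0],[2,0,0,0,0,0],[0,0,0,0,0,0],[0,0,0,0,0,0]]' ; python3 f.py
```

```text
time: 9.4
F [7.9 8.8 8.5 8.2] 8.36 s -44.01
time: 10.25
tool_pos: [550.5, 232.1, 58.4]
tcp_rot: [-3.141, -0.0, 1.253]
contact_force: [-4.9, 2.6, 3.3]
grip_width: 15.7
finger_force: 30.0
F [1.  1.2 1.5 2.2] 1.47 s -17.73
```

```bash
python3 -m jog '[[0,0,0,0,0,0],[0,0,0,0,0,0],[0,0,0,0,0,0],[0,0,0,0,0,0],[0,0,-15,0,0,0],[0,0,-35,0,0,0],[0,0,-35,0,0,0],[0,0,-20,0,0,0],[0,0,0,0,0,0]]' 60; python3 -m jog '[[-20,0,0,0,0,0],[-40,0,0,0,0,0],[-24,0,0,0,0,0],[-5,0,0,0,0,0],[0,0,0,0,0,0],[0,0,0,0,0,0]]'; python3 look.py w5; python3 - <<'E'
from h import *
K,d,_=pose("wrist"); c=(K,d,np.load("pics/w5.npy")); im=cv2.imread("pics/w5.png")[...,::-1].copy()
r=bot.outline_of("shaft","wrist"); print([(x["p"],x["pixel"]) for x in r[:2]])
hsv=cv2.cvtColor(im,cv2.COLOR_RGB2HSV); print([(k,im[k,276].tolist()) for k in range(215,290,4)]); print([(k,im[243,k].tolist()) for k in range(250,304,3)])
E
```

```text
time: 11.3
tool_pos: [553.1, 232.0, 166.7]
tcp_rot: [3.136, -0.004, 1.253]
contact_force: [-0.3, -0.5, 0.1]
grip_width: 55.2
finger_force: 0.0
time: 11.9
tool_pos: [523.5, 147.7, 162.8]
tcp_rot: [-3.141, -0.0, 1.253]
contact_force: [1.0, -0.6, 0.8]
grip_width: 54.8
finger_force: 0.0
[523.5 147.7 162.8] [-3.1413e+00 -3.0000e-04  1.2529e+00] 11.9
[(0.89, [273.0, 219.5])]
[(215, [68, 101, 127]), (219, [64, 99, 125]), (223, [67, 100, 124]), (227, [174, 226, 255]), (231, [171, 226, 255]), (235, [171, 226, 255]), (239, [169, 225, 255]), (243, [168, 223, 255]), (247, [168, 223, 255]), (251, [87, 120, 147]), (255, [43, 42, 41]), (259, [40, 41, 41]), (263, [43, 39, 41]), (267, [41, 39, 37]), (271, [38, 39, 40]), (275, [42, 43, 42]), (279, [35, 34, 34]), (283, [60, 61, 58]), (287, [89, 89, 83])]
[(250, [42, 42, 43]), (253, [43, 41, 43]), (256, [41, 44, 42]), (259, [41, 43, 38]), (262, [94, 133, 162]), (265, [165, 221, 255]), (268, [164, 222, 255]), (271, [167, 222, 255]), (274, [169, 224, 255]), (277, [168, 224, 255]), (280, [168, 223, 255]), (283, [170, 224, 255]), (286, [164, 218, 251]), (289, [42, 44, 51]), (292, [42, 42, 45]), (295, [39, 36, 38]), (298, [40, 38, 35]), (301, [40, 42, 40])]
```

View pics/w5.png

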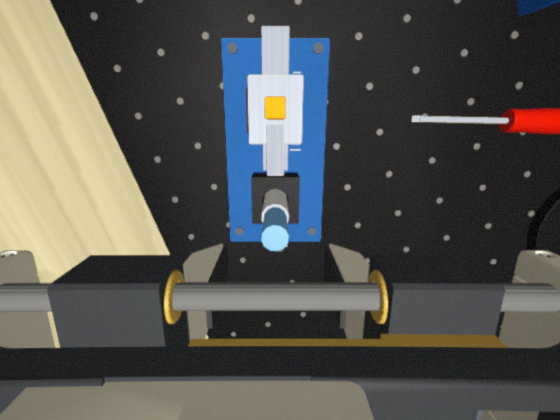

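```bash
python3 - <<'E'
from h import *
K,d,_=pose("wrist"); c=(K,d,np.load("pics/w5.npy")); p=plane([(275,237.7),(275,107)],154,c)[0]; t=plane([(275,107)],112,c)[0]; print(p,t)
o=bot.get_obs(); Rm=R.from_euler("xyz",o["tcp_rot"]).as_matrix(); print("shaft in tool",(Rm.T@(p-o["tool_pos"])).round(1)); print(np.linalg.norm((t-p)[:2]),np.arctan2(*(t-p)[1::-1]), o["tool_pos"])
E
```

```text
[522.82367853 146.89665292 154.        ] [550.62160928 231.35828373 112.        ]
shaft in tool [-1.2 -0.3  8.9]
88.91845721563749 1.2528434205352248 [523.43783168 147.91323313 162.90257716]
```

```bash
python3 -m jog '[[-1.2,0,15,0,0,0],[0,0,25,0,0,0],[0,0,22,0,0,0],[0,0,10,0,0,0],[0,0,4,0,0,0],[0,0,0,0,0,0],[0,0,0,0,0,0]]' && python3 -m jog '[[0,0,0,0,0,0],[0,0,0,0,0,0],[0,0,0,0,0,0],[0,0,0,0,0,0],[0,0,0,0,0,0],[0,0,0,0,0,0],[0,0,0,0,0,0]]' 5; python3 -c "
from h import *
print(bot.get_obs())"
```

```text
time: 12.7
tool_pos: [523.6, 146.1, 88.1]
tcp_rot: [3.14, -0.001, 1.253]
contact_force: [0.3, -0.7, -0.3]
grip_width: 55.1
finger_force: 0.0
time: 13.4
tool_pos: [522.8, 145.9, 87.3]
tcp_rot: [-3.142, -0.0, 1.253]
contact_force: [0.6, 0.9, 1.0]
grip_width: 19.2
finger_force: 30.0
{'time': 13.4, 'joint_positions': array([1.30829772e-01, 4.81775641e-01, 1.62416856e+00, 6.97559461e-05,
       1.03565046e+00, 4.48820018e-01]), 'dq': array([ 0.00169202, -0.0006352 , -0.00038613,  0.00081745, -0.00045823,
       -0.0012273 ]), 'tau': array([-1.61475940e-01, -4.64314842e+01, -2.11705023e+01,  6.30302748e-03,
       -2.07672017e-01,  5.48388743e-05]), 'tool_pos': array([522.80265606, 145.87084749,  87.31713181]), 'tcp_rot': array([-3.14156481e+00, -5.31903729e-05,  1.25277051e+00]), 'contact_force': array([0.57717292, 0.93759389, 1.04561644]), 'moment': array([ 0.02749683,  0.17139357, -0.0429698 ]), 'finger_force': 29.99401867389679, 'grip_width': 19.245198194139935}
```

```bash
python3 -m jog '[[0,0,-4,0,0,0],[0,0,-8,0,0,0],[0,0,-10,0,0,0],[0,0,-10,0,0,0],[0,0,-20,0,0,0],[0,0,-30,0,0,0],[0,0,-30,0,0,0],[0,0,-14,0,0,0],[0,0,-4,0,0,0],[0,0,0,0,0,0]]' && python3 -m jog '[[-17,9,0,0,0,0],[-34,19,0,0,0,0],[-34,19,0,0,0,0],[-34,19,0,0,0,0],[-34,19,0,0,0,0],[-34,19,0,0,0,0],[-34,19,0,0,0,0],[-34,19,0,0,0,0],[-34,19,0,0,0,0],[-17,9,0,0,0,0],[0,0,0,0,0,-0.1],[0,0,0,0,0,-0.1]]'&& python3 -m jog '[[0,0,0,0,0,-0.118],[0,0,0,0,0,0],[0,0,0,0,0,0]]'; python3 look.py w6
```

```text
time: 14.4
tool_pos: [522.9, 145.8, 217.9]
tcp_rot: [3.14, -0.001, 1.253]
contact_force: [-0.4, -0.2, -1.9]
grip_width: 19.3
finger_force: 30.0
time: 15.6
tool_pos: [588.0, -198.2, 215.6]
tcp_rot: [-3.139, -0.001, 1.456]
contact_force: [-0.5, 0.0, -1.6]
grip_width: 19.2
finger_force: 30.0
time: 15.9
tool_pos: [588.4, -197.4, 216.6]
tcp_rot: [-3.14, -0.001, 1.568]
contact_force: [-0.0, 0.5, -2.2]
grip_width: 18.8
finger_force: 30.0
[ 588.4 -197.4  216.6] [-3.1405e+00 -8.0000e-04  1.5681e+00] 15.9
```

View pics/w6.png

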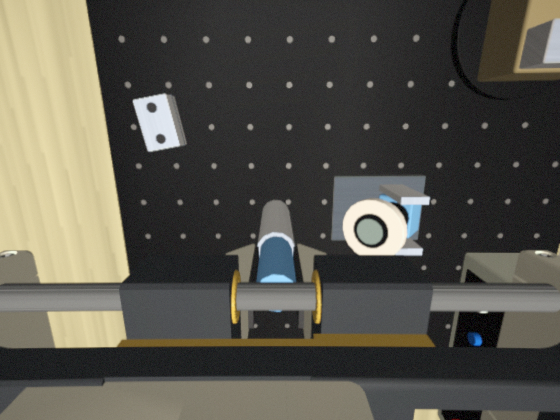

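```bash
python3 - <<'E'
from h import *
K,d,_=pose("wrist"); c=(K,d,np.load("pics/w6.npy")); im=cv2.imread("pics/w6.png")
box=(338,412,193,258); hsv=cv2.cvtColor(im,cv2.COLOR_BGR2HSV)
m=cv2.inRange(hsv,np.array((5,8,180)),np.array((25,90,255))); k=np.zeros_like(m);k[box[2]:box[3],box[0]:box[1]]=255;m&=k
n,l,s,ce=cv2.connectedComponentsWithStats(m); i=1+s[1:,4].argmax(); print(s[i])
h=cv2.convexHull(np.argwhere(l==i)[:,::-1].astype(np.int32)); H=h[:,0].astype(float); e=cv2.fitEllipse(h); print(e)
def ring(x,y,yaw,r=34):
    a=np.array([np.cos(yaw)*np.cos(np.radians(50)),np.sin(yaw)*np.cos(np.radians(50)),np.sin(np.radians(50))])
    v=np.array([-np.sin(yaw),np.cos(yaw),0]); w=np.cross(a,v); t=np.linspace(0,2*np.pi,180,endpoint=False)[:,None]
    return np.array([x,y,100])+r*(np.cos(t)*v+np.sin(t)*w)
def f(p):
    q=proj(ring(*p),c); return np.linalg.norm(H[:,None]-q[None],axis=2).min(1)
for y0 in (np.pi-.3,np.pi,np.pi+.3):
    r=least_squares(f,(693,-235,y0)); print("ring fit",r.x.round(3),np.sqrt(np.mean(r.fun**2)))
b=plane([(333.5,178),(424,176),(332.5,240)],14,c); print(b.round(1), np.degrees(np.arctan2(*(b[1]-b[0])[1::-1])),np.degrees(np.arctan2(*(b[2]-b[0])[1::-1])))
g=cv2.cvtColor(im,cv2.COLOR_BGR2GRAY)
# base top & left edge subpixel
top=[(x,150+np.argmax(np.diff(g[150:200,x].astype(int)))) for x in range(340,385,4)]; left=[(310+np.argmax(np.diff(g[y,310:345].astype(int))),y) for y in range(184,236,4)]
print(top,left)
for L in(top,left):
    P=plane(L,14,c)[:,:2]; vx,vy,_,_=cv2.fitLine(P.astype(np.float32),cv2.DIST_HUBER,0,.01,.01).ravel(); print("edge deg",np.degrees(np.arctan2(vy,vx)),P.mean(0))
E
```

```text
[ 343  200   64   55 2022]
((374.3717956542969, 228.6865692138672), (58.914772033691406, 65.87394714355469), 112.22451782226562)
ring fit [ 692.097 -230.473    2.846] 0.9938307379540766
ring fit [ 692.232 -230.402    3.034] 0.9345779775110787
ring fit [ 692.217 -230.358    3.095] 1.0107461791947538
[[ 664.4 -189.8   14. ]
 [ 781.8 -187.6   14. ]
 [ 667.5 -276.8   14. ]] 1.0345510008280532 -87.99164620636465
[(340, np.int64(175)), (344, np.int64(175)), (348, np.int64(175)), (352, np.int64(175)), (356, np.int64(175)), (360, np.int64(175)), (364, np.int64(162)), (368, np.int64(175)), (372, np.int64(175)), (376, np.int64(175)), (380, np.int64(175)), (384, np.int64(175))] [(np.int64(333), 184), (np.int64(332), 188), (np.int64(332), 192), (np.int64(332), 196), (np.int64(321), 200), (np.int64(332), 204), (np.int64(332), 208), (np.int64(331), 212), (np.int64(343), 216), (np.int64(342), 220), (np.int64(342), 224), (np.int64(342), 228), (np.int64(343), 232)]
edge deg -0.23793517 [ 701.23223356 -184.55283814]
edge deg -71.83556 [ 668.85505657 -230.86364873]
```

```bash
python3 -m jog '[[-18,-15,-21,0,0,0],[-18,-15,-22,0,0,0],[0,0,0,-0.1,0,0],[0,0,0,-0.1,0,0],[0,0,0,-0.1,0,0],[0,0,0,-0.1,0,0],[0,0,0,-0.1,0,0],[0,0,0,-0.1,0,0],[0,0,0,-0.098,0,0],[0,0,0,0,0,0],[0,0,0,0,0,0]]'; python3 look.py w7; python3 - <<'E'
from h import *
o=bot.get_obs(); print(o["joint_positions"].round(2)); print(R.from_euler("xyz",o["tcp_rot"]).as_matrix().round(3))
E
```

```text
time: 17.05
tool_pos: [558.3, -234.3, 260.4]
tcp_rot: [2.446, -0.001, 1.569]
contact_force: [0.4, 0.4, -1.0]
grip_width: 19.3
finger_force: 30.0
[ 558.3 -234.3  260.4] [ 2.4456e+00 -1.0000e-03  1.5689e+00] 17.05
[-0.8   0.14  1.84  0.72  0.77 -1.23]
[[ 0.001  0.767  0.642]
 [ 1.    -0.    -0.001]
 [-0.     0.642 -0.767]]
```

View pics/w7.png

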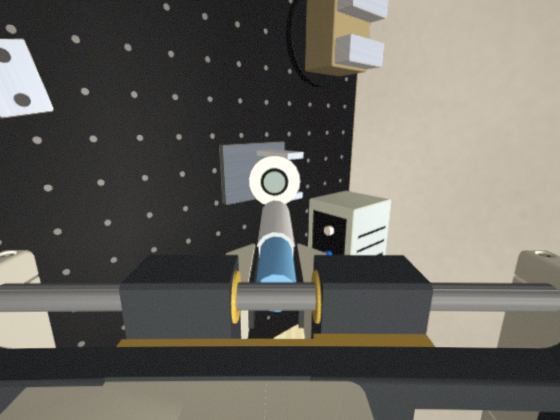

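```bash
cat > m.py <<'E'
from h import *
K,d,_=pose("wrist")
def sub(prof,lo):  # subpixel rising crossing, median background vs plateau
    p=cv2.GaussianBlur(prof.astype(np.float32).reshape(1,-1),(3,1),0).ravel(); 
    hi=np.median(p[-5:]); bg=np.median(p[:5]); t=(hi+bg)/2
    j=[i for i in range(len(p)-1) if p[i]<t<=p[i+1]]
    return lo+j[-1]+(t-p[j[-1]])/(p[j[-1]+1]-p[j[-1]]) if j and hi-bg>20 else None
def edge(n,L,name):
    c=(K,d,np.load(f"pics/{n}.npy")); L=np.array([q for q in L if q[0] is not None and q[1] is not None],float)
    P=plane(L,14,c)[:,:2].astype(np.float32); l=cv2.fitLine(P,cv2.DIST_HUBER,0,.01,.01).ravel()
    r=np.abs((P-l[2:])@[-l[1],l[0]]); l=cv2.fitLine(P[r<1.0],cv2.DIST_L2,0,.01,.01).ravel() if (r<1).sum()>4 else l
    print(name,"deg",np.degrees(np.arctan2(l[1],l[0])).round(2),"through",l[2:].round(1),(r<1).sum(),len(P), L[0],L[-1])
def rings(n,box):
    c=(K,d,np.load(f"pics/{n}.npy")); im=cv2.imread(f"pics/{n}.png"); hsv=cv2.cvtColor(im,cv2.COLOR_BGR2HSV)
    m=cv2.inRange(hsv,np.array((0,0,190)),np.array((40,90,255))); k=np.zeros_like(m);k[box[2]:box[3],box[0]:box[1]]=255;m&=k
    # hole contour of the ring = inner circle (unobstructed face)
    cn,hi=cv2.findContours(m,cv2.RETR_CCOMP,cv2.CHAIN_APPROX_NONE)
    for q,h in zip(cn,hi[0]):
        if len(q)>25: e=cv2.fitEllipse(cv2.convexHull(q) if h[3]<0 else q); print(n,"hole" if h[3]>=0 else "outer",np.round(e[0],1),np.round(e[1],1),round(e[2]),"->",plane([e[0]],100,c)[0].round(1))
E
python3 - <<'E'
from m import *
g=cv2.imread("pics/w6.png",0)
edge("w6",[(x,sub(g[160:188,x],160)) for x in range(337,380,2)],"w6 top"); edge("w6",[(sub(g[y,318:341],318),y) for y in range(182,236,2)],"w6 left")
g=cv2.imread("pics/w7.png",0)
edge("w7",[(x,sub(g[130:156,x],130)) for x in range(224,262,2)],"w7 top"); edge("w7",[(sub(g[y,206:235],206),y) for y in range(150,200,2)],"w7 left")
edge("w7",[(x,None if (v:=sub(g[190:216,x][::-1],0)) is None else 215-v) for x in range(229,258,2)],"w7 bottom")
rings("w6",(338,412,190,262)); rings("w7",(240,310,145,215))
E
```

```text
w6 top deg 0.16 through [ 695.9 -186.8] 21 22 [337.        175.8387146] [379.         175.45175171]
w6 left deg -89.51 through [ 664.7 -230.9] 27 27 [333.42202759 182.        ] [331.5 234. ]
w7 top deg 0.23 through [ 698.7 -187. ] 19 19 [224.         144.51748657] [260.       142.984375]
w7 left deg -89.57 through [ 662.8 -230.1] 25 25 [221.65672302 150.        ] [224.5703125 198.       ]
w7 bottom deg 1.19 through [ 691.  -276.7] 12 15 [229.         204.16667175] [257.        199.6749115]
w6 outer [374.4 228.9] [58.7 65.7] 114 -> [ 694.5 -230.1  100. ]
w6 hole [370.4 230.5] [33.4 37.3] 133 -> [ 690.4 -231.9  100. ]
w7 outer [274.  180.4] [50.2 50.6] 21 -> [ 689.6 -230.6  100. ]
w7 hole [273.9 181.4] [28.9 29.2] 121 -> [ 689.4 -231.9  100. ]
```

```bash
python3 - <<'E'
from m import *
bot.capture("wrist"); o=bot.get_obs(); c=pose("wrist",o); Rm=R.from_euler("xyz",o["tcp_rot"]).as_matrix()
r=bot.outline_of("shaft","wrist")[0]; mk=r["mask"]; ys,xs=np.nonzero(mk); print(r["p"],ys.min(),ys.max())
for y in range(ys.min(),ys.max(),6): q=np.nonzero(mk[y])[0]; print(y,q.min(),q.max(),(q.min()+q.max())/2)
t=np.linspace(0,2*np.pi,60)[:,None]
def sil(x0,y0,zf,ax,ay):
    D=np.array([ax,ay,1.]);D/=np.linalg.norm(D)
    F=np.array([x0,y0,zf]); C=F+12*(np.cos(t)*[1,0,0]+np.sin(t)*[0,1,0]); M=F-85*D+12*(np.cos(t)*[1,0,0]+np.sin(t)*[0,1,0])
    return [proj((Rm@P.T).T+o["tool_pos"],c) for P in (C,M)]
for x0 in(-2,0,2):
    C,M=sil(x0,0,68.3,0,0); print(x0,"foot rows",C[:,1].min().round(1),C[:,1].max().round(1),"cols",C[:,0].min().round(1),C[:,0].max().round(1),"mid ring rows",M[:,1].min().round(1),M[:,1].max().round(1))
im=cv2.imread("pics/w7.png"); print([(y,im[y,276].tolist()) for y in range(194,212,2)]); print([(x,im[212,x].tolist()) for x in range(254,300,2)])
print([(x,im[232,x].tolist()) for x in range(250,304,2)])
# other cams: foot & head top of shaft
for n in("scene","side"):
    bot.capture(n); L=bot.outline_of("shaft",n); cc=pose(n); P=[Rm@np.array([0,0,z])+o["tool_pos"] for z in(68.3,-66.7)]; print(n,"pred",proj(P,cc).round(1).tolist())
    for r in L[:2]:
        ys,xs=np.nonzero(r["mask"]); print(r["p"],xs.min(),xs.max(),ys.min(),ys.max(), [(int(y),xs[ys==y].mean().round(1)) for y in np.unique(ys)[::4]])
E
```

```text
0.58 200 282
200 277 277 277.0
206 264 285 274.5
212 262 288 275.0
218 261 289 275.0
224 260 290 275.0
230 259 291 275.0
236 259 291 275.0
242 259 293 276.0
248 260 292 276.0
254 260 292 276.0
260 260 292 276.0
266 259 293 276.0
272 258 294 276.0
278 257 294 275.5
-2 foot rows 201.7 227.4 cols 262.2 289.1 mid ring rows 236.0 271.4
0 foot rows 199.5 225.3 cols 262.2 289.1 mid ring rows 232.9 268.6
2 foot rows 197.3 223.2 cols 262.2 289.1 mid ring rows 229.8 265.7
[(194, [60, 65, 63]), (196, [219, 235, 237]), (198, [246, 255, 255]), (200, [200, 214, 216]), (202, [136, 143, 144]), (204, [137, 142, 146]), (206, [138, 144, 147]), (208, [138, 145, 148]), (210, [137, 144, 145])]
[(254, [35, 33, 34]), (256, [37, 38, 39]), (258, [36, 35, 34]), (260, [38, 35, 37]), (262, [107, 113, 116]), (264, [124, 130, 132]), (266, [128, 134, 138]), (268, [126, 131, 134]), (270, [131, 134, 138]), (272, [132, 137, 141]), (274, [133, 139, 143]), (276, [138, 144, 146]), (278, [143, 150, 153]), (280, [150, 156, 160]), (282, [163, 170, 173]), (284, [177, 183, 186]), (286, [185, 192, 196]), (288, [194, 200, 203])
[... 623 characters left out ...]
94, [31, 32, 35]), (296, [36, 38, 38]), (298, [38, 37, 36]), (300, [32, 35, 35]), (302, [31, 34, 31])]
scene pred [[202.1, 224.9], [172.3, 167.7]]
0.6 176 204 181 225 [(181, np.float64(183.0)), (185, np.float64(181.5)), (189, np.float64(183.5)), (193, np.float64(185.5)), (197, np.float64(187.0)), (201, np.float64(189.0)), (205, np.float64(192.0)), (209, np.float64(194.0)), (213, np.float64(195.5)), (217, np.float64(197.5)), (221, np.float64(199.5)), (225, np.float64(198.0))]
side pred [[326.0, 221.4], [302.9, 203.5]]
0.73 302 327 201 224 [(201, np.float64(305.0)), (205, np.float64(306.0)), (209, np.float64(310.5)), (213, np.float64(315.0)), (217, np.float64(319.5)), (221, np.float64(323.0))]
```

```bash
python3 -m jog '[[1,-1,10,0,0.004,0],[1,-1,15,0,0,0],[0.5,0,15,0,0,0],[0,0,9,0,0,0],[0,0,0,0,0,0],[0,0,0,0,0,0],[0,0,0,0,0,0]]'; python3 look.py w8; python3 - <<'E'
from m import *
o=bot.get_obs(); Rm=R.from_euler("xyz",o["tcp_rot"]).as_matrix(); a=-Rm[:,2]; F=o["tool_pos"]+68.3*Rm[:,2]-.5*Rm[:,0]; L=np.array([690,-231.6,100]); A=np.array([-.6428,-.0034,.766])
print("tool",o["tool_pos"],"foot",F.round(1),"dist",A@(F-L),"offaxis",((F-L)-A*(A@(F-L))).round(1),"angle",np.degrees(np.arccos(a@A)).round(2),o["contact_force"],np.abs(o["dq"]).max(),o["grip_width"])
rings("w8",(200,350,100,225))
im=cv2.imread("pics/w8.png"); print([(y,im[y,276].tolist()) for y in range(190,210,2)])
for n in("scene","side"):
    bot.capture(n); L=bot.outline_of("shaft",n); cc=pose(n); print(n,"pred foot,head",proj([F,F+135*a],cc).round(1).tolist())
    for r in L[:1]:
        ys,xs=np.nonzero(r["mask"]); print(r["p"],xs.min(),xs.max(),ys.min(),ys.max())
E
```

```text
time: 18.1
tool_pos: [588.6, -231.5, 222.0]
tcp_rot: [2.443, -0.003, 1.573]
contact_force: [-0.2, 0.0, -2.1]
grip_width: 19.6
finger_force: 30.0
[ 588.6 -231.5  222. ] [ 2.4429 -0.0025  1.5733] 18.1
tool [ 588.61032764 -231.5721301   222.0669622 ] foot [ 632.5 -231.8  169.8] dist 90.37792284884749 offaxis [0.6 0.1 0.5] angle 0.37 [-0.04390667  0.20735398 -1.74397828] 0.0028338414099063026 19.43866743989524
w8 outer [275.4 192.8] [56.4 63.2] 161 -> [ 690.8 -233.2  100. ]
[(190, [202, 213, 199]), (192, [201, 213, 198]), (194, [202, 213, 200]), (196, [201, 212, 198]), (198, [201, 212, 198]), (200, [176, 186, 180]), (202, [153, 160, 161]), (204, [156, 162, 165]), (206, [155, 161, 165]), (208, [157, 162, 164])]
scene pred foot,head [[212.9, 244.5], [183.4, 188.4]]
0.81 187 215 202 243
side pred foot,head [[332.3, 227.4], [310.5, 210.7]]
0.78 310 334 210 230
```

```bash
python3 -c "
from plant import bot
print(bot.close_job())"
```

```text
the job is handed in; nothing more can be done
None
```

The job is handed in, at about 18 s of the 54 s allowed: the jaw was pressed on the shaft at about 7 N (force reading, spring in about 6 mm) and slid back about 19 mm clear. The shaft is held still with its foot about 90 mm in front of the lens, within about 1 mm of the viewing axis and about 1° of pointing straight in, by my own measurements.

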